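# Sharpening stone from the drawer to its holder

### The arm

A 6-joint arm with a two-finger parallel gripper is mounted at the origin on the work surface. World frame = base frame: x ahead of the robot, y to its left, z up, the work surface at z = 0. Lengths are in m, angles in rad, forces in N, time in s.
With the tool pointing down it reaches from about 0.375 to 0.975 m from the base axis. Payload 3.8 kg.
Tool frame: the origin (TCP) lies at the very end of the fingers, on their centre line; the grasp point (between the pads) lies 19 mm behind it; y points along the fingers, x is the direction in which the jaws open and shut, and the axes are right-handed (so a half turn about y gives the same grasp; the last joint's range is limited). The gripper opens to 85 mm and grips with 20 to 120 N. Pads are 22 mm wide; open, the fingers measure 114 mm over their backs; the gripper's body (76 mm by 85 mm) begins 54 mm behind the grasp point. The pads swing forward as they close: fully open they stand 13 mm farther back than shut.
Start: joints at [-1.222, 0.264, 1.604, -0, 1.274, -0.037], TCP at [0.254, -0.625, 0.231] pointing down, gripper open.
Joint ranges: [-2.63, 2.63], [-0.94, 2.18], [0.31, 2.57], [-1.31, 4.45], [0, 2.66], [-2.55, 2.55]. Speed limits (rad/s): [2.57, 2.57, 3.14, 3.14, 3.14, 3.14].

### API

Orientations are given as a rotation vector (axis times angle).
In Python, from workcell import bot, cams gives the robot as it stands.
- The arm moves only by the tool play_rows, never from a script. Its argument "motion" is a list of rows, each a list of 2 entries, a list of its own where there are three numbers: the shift along the world's x, y, z normalised to -1 to 1, where 1 is 400 mm, then the turn, a rotation vector about the world's x, y, z normalised to -1 to 1, where 1 is pi/4 rad. In form: [[[tx, ty, tz], [ax, ay, az]], ...]. A call has 1 to 10 rows; each row is the pose to reach, as a shift and turn from the pose commanded when the call began; what a row does not reach only later rows make up. A row lasts 1/8 s, in which the tool goes at most 62.5 mm and 10.7 degrees, less where a joint would pass 70% of its speed; a pose out of reach is approached as far as the arm can. A call with a number of a shift or a turn outside -1 to 1 is refused whole. A call with a gripper value outside its range is refused whole. "gripper" is the closure, from 0 (fully open) to 1 (shut), set as the call begins (left out, the last holds). The fingers move at their own pace and stop on an object; "squeeze" is the grip in N (left out, the last holds). Time passes only in rows, so rows that repeat a pose let the fingers close. It gives the time, the measured TCP pose, the force and the opening at its end, in the units of the state.
- bot.read_state(): the state, without advancing time (a new reading comes with each control period).
- cams.read_camera(name): name is "scene" or "top" or "wrist"; returns (picture, depth): 480x640x3 uint8, red, green, blue; 480x640 float32, m along the optical axis (not along the pixel's ray), 0 where there is no reading.
- cams.calibration(name): a dict with "mtx" (3x3 intrinsics, pixels), "k1" (the pictures are not rectified: a ray, as slopes to the right and down, at radius r is drawn at 1 + k1 r^2 times it, then the intrinsics apply), "R" (3x3) and "t" (3): a world point X has camera coordinates R X + t; the wrist camera has in their place "tool_from_camera" (4x4, takes a point from camera to tool coordinates, whose origin is the TCP and whose axes are the tool frame's). Camera axes: x right, y down, z forward; pixel columns grow to the right and rows downward; lengths in m; the calibration is good to about 2 mm. A picture is of the moment at which its call begins: read the wrist's pose just before it. calibration takes no time and is no camera call.
- bot.finish_job(): hands the job in, once; it reports no verdict.
Trained networks look in the newest picture that a camera, given by its name, has taken for a name from the list of things; names that differ only in an ending like _2 or _b are one class to them, and where a whole thing is asked for, a point or a joint stands for the part that bears it (a point fixed in the world has none). Each returns a list of dicts, best first, with "conf" (0 to 1); they miss things now and then, are a little off and sometimes report something else, mostly with a low value. They report only what shows in the picture. A call takes as long as a camera call. They do not tell look-alikes from the thing itself.
- cams.recognise(camera, label): "xyz" ([x, y, z] in m, in the coordinates of the camera as it stood for that picture, good to about 4 mm: the middle of the surface that is visible of it).
- cams.regions_of(camera, label): "mask" (480x640 bool, what is visible of it).
- cams.mark_of(camera, label): "xyz" ([x, y, z] in m, in the coordinates of the camera as it stood for that picture, good to about 4 mm: a listed point, or the origin of a listed thing).
The state is a dict: "time": time; "q": joint angles; "joint_vel": joint speeds; "joint_torque": joint torques, N m; "tool_pos": TCP position; "tcp_rot": TCP orientation; "wrist_force": force on the tool from outside, world axes, zero at the start; "torque": the same for the moment, N m; "width": opening from 0.0 (shut) to 1.0 (fully open).
Only numpy, scipy, OpenCV 4.12 (cv2) and the standard library are available. Lean on these libraries where they do the work, as an engineer would, in place of code of your own. Each camera call takes 0.05 s, during which the arm holds its last target.

### The job

Pull the drawer open all the way by its handle, lift out the rectangular sharpening stone and set it down on the white board, letting go. Then take it again the other way, by its two long sides, and gently set it flat in the holder, squarely between the two end stops. Leave the drawer open with the round cutter in it and everything else where it is.

Things in the scene. Friction and masses are not known exactly. Their poses are not given: they have to be found in the camera images.
- drawer (a joint): How far the drawer is pulled out, in m: 0 shut, 0.165 at its stop (all the way). It slides along the cabinet's -x axis, starts 0 to 8 mm out, stays where it is left and takes 2 to 5 N to pull.
- drawer_handle (a point): Middle of the drawer's handle: a level round bar, 11 mm thick, 100 mm long along the cabinet's y, 35 mm (centre) in front of the drawer's front panel, 55 mm above the table, with a post to the panel 42 mm either side of the middle. Axes as the cabinet's. Moves with the drawer.
- cabinet: Low steel drawer unit fixed to the table, 240 mm deep (x) x 200 wide (y) x 75 high, one drawer. Origin: centre of its underside; its front looks along its own -x (towards the robot), z up. The front panel of the shut drawer spans x = -132 to -120 mm and reaches 70 mm above the table.
- drawer_in (a point): Point on the drawer's white floor (18 mm above the table), moving with it; axes as the cabinet's. A 6 mm partition along y, 26 mm high, stands here. On either side of it is a compartment 50 mm in x, 168 mm in y, centred 28 mm to -x and 28 mm to +x; drawer side walls are 34 mm high. One compartment holds the stone, the other the round cutter; which is which changes.
- stone: Grey rectangular sharpening stone, 60 mm long (its y) x 36 wide (its x) x 28 high, 0.1 to 0.2 kg. Origin: centre of its underside, z up. Starts in a drawer compartment (hidden while the drawer is shut), long side along the cabinet's y, near the middle: room for fingers at its two ends only; partitions nearly as high stand close to its long sides.
- puck: Round steel cutter, 36 mm diameter, 28 mm high, with a narrower neck at the top, in the other compartment; must stay in the drawer. Origin: centre of its underside.
- board: White plastic cutting board fixed to the table, 160 mm (x) x 120 (y) x 15 thick, empty. Origin: centre of its underside; top 15 mm up.
- holder: Sharpening-stone holder fixed to the table: wooden base 136 mm long (its x) x 38 wide (its y) x 12 high, with two steel end stops 16 mm thick, as wide as the base, rising to 36 mm above the table. Their inner faces are 68 mm apart, at x = -34 and +34 mm; the stone lies lengthwise between them on the base, its underside 12 mm up; the long sides are open. Origin: centre of its underside.
- scraper: Bystander: dough scraper lying flat, steel blade 75 x 85 mm with a round 21 mm wooden handle. Origin under its middle.
- pin: Bystander: wooden rolling pin, 250 mm long, 44 mm diameter, lying. Origin under its middle.
- jar: Bystander: glass jar with lid, 60 mm diameter, 100 mm high. Origin: centre of its underside.
- bowl: Bystander: steel bowl, 120 mm across, 50 mm high. Origin: centre of its underside.
- brush: Bystander: small brush, lying. Origin under its middle.
- cup: Bystander: plastic cup, 72 mm across, 85 mm high. Origin: centre of its underside.
There are look-alikes about, which are no part of the job. There is more than one size of the board; the one meant has the size given above.

How it is judged:
By the outcome, as a careful person would: the job done as asked, in the order asked, and still so for the second after the job is handed in, with the robot touching nothing.
It also fails if it takes over 67 s, if anything falls off the work surface, if the arm or the gripper's body presses on something with over 40 N, if the wrist force passes 120 N, or if a joint passes its speed limit or range.

## Working session

There is one attempt and no reset: what is moved stays moved. The work goes in short steps, Python scripts to look and compute and a tool call to move; the robot and the scene stay as the last step left them, time stands still between calls to the robot, and variables do not carry over. Pictures are saved under pics/ and viewed, and the job is handed in when it is done.

Besides the shell and the picture viewer there is one more tool, called as name(argument=value, ...) on one line, values as JSON. play_rows: Moves the arm, as the interface text tells. Its arguments: {"type":"object","properties":{"motion":{"type":"array","items":{"type":"array"}},"gripper":{"type":"number"},"squeeze":{"type":"number"}},"required":["motion"]}

```bash
ls; mkdir -p pics
cat > h.py <<'E'
import numpy as np, cv2
from scipy.spatial.transform import Rotation as Ro
from workcell import bot, cams
def save(n,im): cv2.imwrite('pics/'+n+'.png',cv2.cvtColor(im,cv2.COLOR_RGB2BGR))
def c2w(cam,p,st=None):
    p=np.atleast_2d(p); c=cams.calibration(cam)
    if cam=='wrist':
        T=np.array(c['tool_from_camera']); q=p@T[:3,:3].T+T[:3,3]
        return q@Ro.from_rotvec(st['tcp_rot']).as_matrix().T+np.array(st['tool_pos'])
    return (p-np.array(c['t']))@np.array(c['R'])
def pix2cam(cam,u,v,d):
    c=cams.calibration(cam); M=np.array(c['mtx']);k=c['k1']
    x=(np.asarray(u,float)-M[0,2])/M[0,0]; y=(np.asarray(v,float)-M[1,2])/M[1,1]
    rd=np.hypot(x,y); r=rd.copy() if hasattr(rd,'copy') else rd
    for _ in range(20): r=rd/(1+k*r*r)
    s=1/(1+k*r*r)
    return np.stack([x*s*d,y*s*d,d*np.ones_like(x)],-1)
def cloud(cam,dep,st=None):
    v,u=np.mgrid[0:480,0:640]
    P=pix2cam(cam,u,v,dep); return c2w(cam,P.reshape(-1,3),st).reshape(480,640,3)
def proj(cam,X,st=None):
    c=cams.calibration(cam);X=np.atleast_2d(X)
    if cam=='wrist':
        T=np.array(c['tool_from_camera']);q=(X-np.array(st['tool_pos']))@Ro.from_rotvec(st['tcp_rot']).as_matrix()
        p=(q-T[:3,3])@T[:3,:3]
    else: p=X@np.array(c['R']).T+np.array(c['t'])
    M=np.array(c['mtx']);x=p[:,0]/p[:,2];y=p[:,1]/p[:,2];f=1+c['k1']*(x*x+y*y)
    return np.stack([M[0,0]*x*f+M[0,2],M[1,1]*y*f+M[1,2]],-1)
E
python3 - <<'E'
from h import *
st=bot.read_state(); print({k:np.round(v,4).tolist() for k,v in st.items()})
for c in ['scene','top']:
    im,d=cams.read_camera(c); save(c+'0',im); np.save('d_'+c,d);np.save('i_'+c,im)
    for l in ['cabinet','drawer_handle','board','holder','stone','scraper','pin','jar','bowl','brush','cup']:
        r=cams.mark_of(c,l)
        for e in r: 
            if e['conf']>.2:
                w=c2w(c,e['xyz'])[0]; print(c,l,round(e['conf'],2),w.round(3),proj(c,w).round())
E
```

```text
pics
{'time': 0.0, 'q': [-1.2219, 0.2647, 1.6054, 0.0, 1.2737, -0.0369], 'joint_vel': [0.0004, -0.0009, 0.0005, 0.0007, 0.0003, 0.0014], 'joint_torque': [0.001, -51.5105, -36.7317, -0.0001, 0.0129, 0.0], 'tool_pos': [0.2537, -0.6247, 0.23], 'tcp_rot': [-1.366, 0.9218, -0.9189], 'wrist_force': [-0.497, -0.1725, -0.1143], 'torque': [-0.0013, 0.0216, 0.0677], 'width': 1.0012}
scene cabinet 0.79 [ 0.762  0.207 -0.   ] [[421. 286.]]
scene drawer_handle 0.91 [0.599 0.164 0.059] [[369. 249.]]
scene board 0.96 [ 0.206 -0.323 -0.003] [[149. 282.]]
scene board 0.68 [ 0.502 -0.159 -0.003] [[261. 312.]]
scene board 0.58 [ 0.355  0.003 -0.003] [[269. 245.]]
scene holder 0.91 [ 0.493 -0.366 -0.   ] [[200. 359.]]
scene scraper 0.92 [ 0.694 -0.145 -0.002] [[315. 354.]]
scene scraper 0.22 [ 0.764  0.208 -0.001] [[422. 287.]]
scene pin 0.97 [ 0.716 -0.375  0.001] [[255. 420.]]
scene pin 0.53 [0.602 0.167 0.058] [[371. 250.]]
scene jar 0.72 [ 0.705 -0.014 -0.004] [[352. 325.]]
scene bowl 0.89 [ 0.546  0.511 -0.004] [[429. 185.]]
scene bowl 0.65 [ 0.349 -0.215  0.   ] [[210. 289.]]
scene brush 0.79 [ 0.347 -0.214 -0.   ] [[209. 289.]]
scene cup 0.64 [ 0.419  0.517 -0.007] [[400. 163.]]
top cabinet 0.87 [ 0.76   0.21  -0.001] [[286. 162.]]
top drawer_handle 0.8 [0.594 0.163 0.056] [[299. 207.]]
top drawer_handle 0.57 [ 0.349 -0.214  0.   ] [[422. 291.]]
top board 0.94 [ 0.36  -0.001  0.   ] [[352. 287.]]
top board 0.83 [ 0.204 -0.324  0.004] [[460. 339.]]
top board 0.65 [ 0.504 -0.16  -0.002] [[403. 241.]]
top holder 0.56 [ 0.494 -0.366  0.003] [[469. 244.]]
top scraper 0.72 [ 0.694 -0.147 -0.007] [[397. 183.]]
top pin 0.64 [ 0.719 -0.38  -0.   ] [[470. 176.]]
top jar 0.96 [ 0.697 -0.016 -0.   ] [[356. 181.]]
top bowl 0.58 [ 0.546  0.515 -0.002] [[187. 226.]]
top cup 0.94 [0.42  0.515 0.001] [[185. 266.]]
```

View pics/scene0.png

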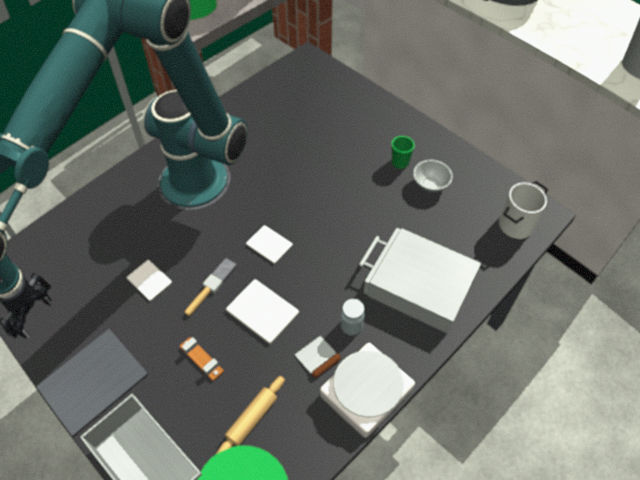

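View pics/top0.png

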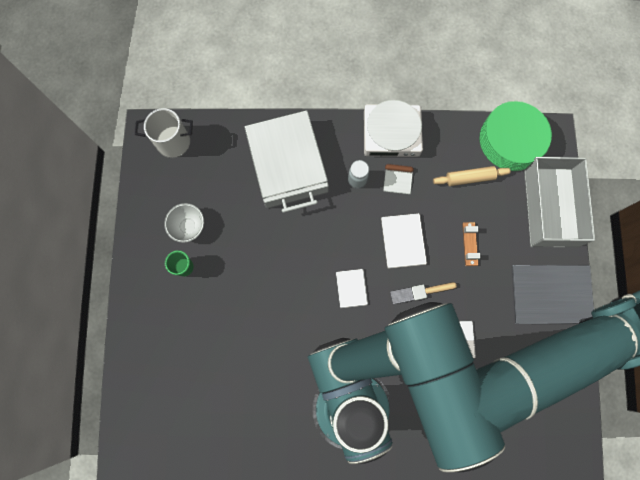

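Run:
```python
from h import *
d=np.load('d_top.npy');C=cloud('top',d)
def rect(c,lo,hi,rad):
    m=(np.hypot(C[...,0]-c[0],C[...,1]-c[1])<rad)&(C[...,2]>lo)&(C[...,2]<hi)&(d>0)
    m=m.astype(np.uint8); n,l=cv2.connectedComponents(m)
    P=C[m>0][:,:2].astype(np.float32)
    (a,b,ang)=cv2.minAreaRect(P*1000); print(c,len(P),np.round(a),np.round(b),round(ang,1),'z',np.median(C[m>0][:,2]).round(4))
for c in [(.36,0),(.204,-.324),(.504,-.16)]: rect(c,.008,.022,.12)
rect((.494,-.366),.025,.045,.1)
rect((.494,-.366),.006,.045,.1)
rect((.76,.208),.065,.085,.2)
rect((.596,.163),.045,.068,.07)
```

```text
(0.36, 0) 881 [372.  -4.] [220. 218.] 31.2 z 0.0117
(0.204, -0.324) 248 [ 232. -375.] [206.  86.] 19.4 z 0.0117
(0.504, -0.16) 1972 [ 508. -156.] [216. 229.] 16.2 z 0.0155
(0.494, -0.366) 155 [ 495. -364.] [101.  40.] 0.9 z 0.0357
(0.494, -0.366) 784 [ 494. -367.] [194. 193.] 74.3 z 0.0126
(0.76, 0.208) 4988 [737. 202.] [297. 200.] 15.3 z 0.0752
(0.596, 0.163) 303 [622. 170.] [ 63. 116.] 16.5 z 0.0594
```

The scene view shows three white boards at (262,311), (269,244) and (149,280), the holder at (201,359), and the cabinet at (420,280) with its handle at (371,253). The top view shows the same boards at (403,241), (352,287) and (468,335), partly hidden. Next I'll measure their sizes and take a close crop.

Run:
```python
from h import *
im,d=cams.read_camera('top');C=cloud('top',d)
for l,lo,hi in [('board',.005,.025),('holder',.004,.05),('cabinet',.065,.085),('drawer_handle',.04,.07),('pin',0.,.08),('jar',0.06,.12),('scraper',0,.04),('brush',0.0,.05)]:
    for e in cams.regions_of('top',l):
        if e['conf']<.3: continue
        m=e['mask']&(d>0)&(C[...,2]>lo)&(C[...,2]<hi)
        if m.sum()<20: continue
        P=C[m]; a,b,g=cv2.minAreaRect((P[:,:2]*1000).astype(np.float32))
        print(l,round(e['conf'],2),m.sum(),np.round(a),np.round(b),round(g,1),'zmed',np.median(P[:,2]).round(3),P[:,2].max().round(3))
crop=im[200:330,320:510]; save('crop0',cv2.resize(crop,None,fx=4,fy=4,interpolation=cv2.INTER_CUBIC))
```

```text
board 0.9 945 [355.   2.] [112.  84.] 6.6 zmed 0.011 0.022
board 0.61 2015 [ 504. -158.] [162. 122.] 6.0 zmed 0.016 0.025
board 0.57 232 [ 209. -356.] [103.  35.] 20.1 zmed 0.011 0.021
holder 0.66 579 [ 496. -364.] [138.  43.] 0.8 zmed 0.014 0.048
drawer_handle 0.82 447 [622. 170.] [ 61. 197.] 14.9 zmed 0.061 0.07
pin 0.66 838 [ 708. -376.] [ 45. 246.] 10.1 zmed 0.038 0.053
jar 0.98 322 [699. -15.] [55. 52.] 28.2 zmed 0.098 0.111
jar 0.65 5097 [736. 202.] [296. 200.] 16.2 zmed 0.075 0.088
scraper 0.82 704 [ 706. -147.] [90. 90.] 83.4 zmed 0.009 0.029
brush 0.75 642 [ 346. -212.] [ 43. 197.] 11.6 zmed 0.018 0.03
```

View pics/crop0.png

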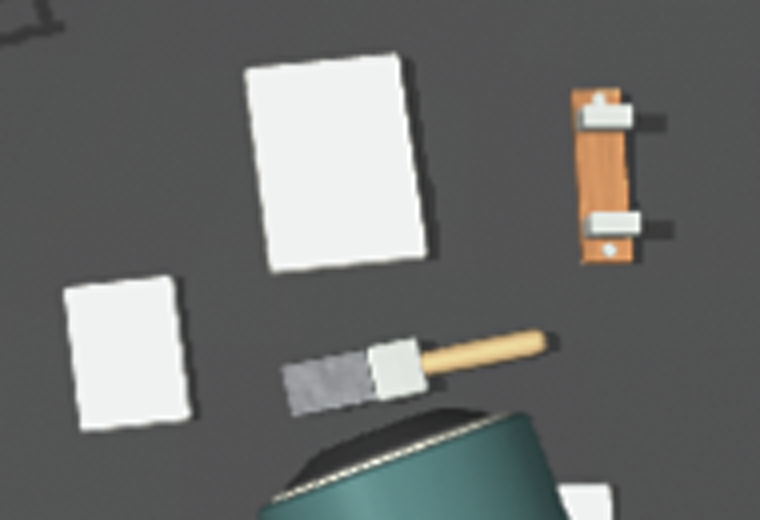

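The intended board is at top pixel (403,241). It measures 162x122 mm; the others are 112x84 mm and one partly hidden. Next I'll work out the tool yaw for the approach to the handle.

Run:
```python
from h import *
st=bot.read_state(); R=Ro.from_rotvec(st['tcp_rot']).as_matrix(); print(R.round(3)); print('toolx yaw',np.degrees(np.arctan2(R[1,0],R[0,0])))
print(cams.calibration('wrist'))
im,d=cams.read_camera('wrist'); save('w0',im)
```

```text
[[ 0.376 -0.     0.927]
 [-0.927  0.     0.376]
 [-0.    -1.     0.   ]]
toolx yaw -67.89580625705979
{'mtx': array([[330.87829325,   0.        , 322.37568441],
       [  0.        , 330.87829325, 234.5259625 ],
       [  0.        ,   0.        ,   1.        ]]), 'k1': -0.04598685579381862, 'tool_from_camera': array([[ 9.99999605e-01,  3.59917396e-04,  8.12814170e-04,
        -3.18281624e-04],
       [-6.70229478e-04, -2.95387320e-01,  9.55377351e-01,
        -1.43058552e-01],
       [ 5.83951928e-04, -9.55377518e-01, -2.95386962e-01,
         7.55501393e-02],
       [ 0.00000000e+00,  0.00000000e+00,  0.00000000e+00,
         1.00000000e+00]])}
```

View pics/w0.png

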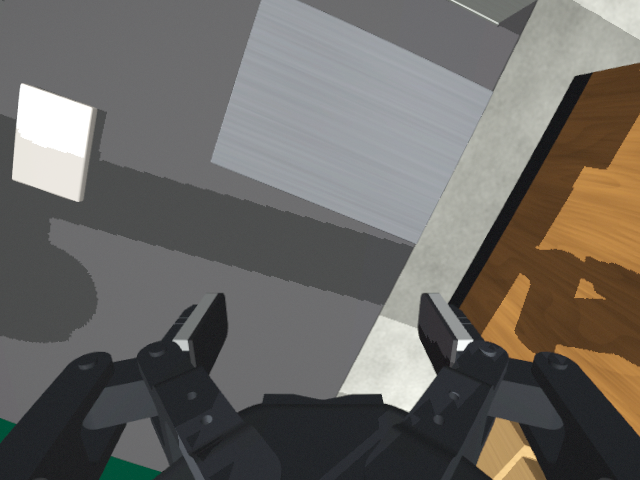

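play_rows(motion=[[[0.43,1,0],[0,0,1]],[[0.43,1,0],[0,0,1]],[[0.43,1,0],[0,0,1]],[[0.43,1,0],[0,0,1]],[[0.43,1,0],[0,0,1]],[[0.43,1,0],[0,0,1]],[[0.43,1,0],[0,0,1]]], gripper=0.68, squeeze=40)

```text
time: 2.58
tool_pos: [0.4266, -0.2235, 0.2317]
tcp_rot: [-1.548, 0.313, -0.315]
wrist_force: [1.1, 0.1, 0.8]
width: 0.321
```

play_rows(motion=[[[0.43,0.97,-0.1],[0,0,0.84]],[[0.43,0.97,-0.1],[0,0,0.84]],[[0.43,0.97,-0.1],[0,0,0.84]],[[0.43,0.97,-0.1],[0,0,0.84]],[[0.43,0.97,-0.1],[0,0,0.84]],[[0.43,0.97,-0.1],[0,0,0.84]],[[0.43,0.97,-0.1],[0,0,0.84]],[[0.43,0.97,-0.1],[0,0,0.84]]])

```text
time: 3.58
tool_pos: [0.5986, 0.1659, 0.1906]
tcp_rot: [-1.56, -0.207, 0.208]
wrist_force: [-0.5, -0.4, 0.4]
width: 0.323
```

Run:
```python
from h import *
st=bot.read_state(); R=Ro.from_rotvec(st['tcp_rot']).as_matrix(); print(st['time'],st['tool_pos'],np.degrees(np.arctan2(R[1,0],R[0,0])),st['width'])
im,d=cams.read_camera('wrist'); save('w1',im); C=cloud('wrist',d,st)
for e in cams.mark_of('wrist','drawer_handle'): print(e['conf'],c2w('wrist',e['xyz'],st))
m=(C[...,2]>.045)&(C[...,2]<.064)&(d>0)
m=m&(np.hypot(C[...,0]-.597,C[...,1]-.164)<.075)
P=C[m][:,:2]
a,b,g=cv2.minAreaRect((P*1000).astype(np.float32));print(a,b,g,m.sum())
n,l=cv2.connectedComponents(m.astype(np.uint8))
for i in range(1,n):
    P=C[l==i]
    if len(P)>150: print(len(P),cv2.minAreaRect((P[:,:2]*1000).astype(np.float32)),P.mean(0))
v=im.copy(); v[m]=(255,0,0); save('w1m',v)
```

```text
3.575 [0.59859127 0.16587605 0.19055263] 15.143718126517621 0.3227842548053004
0.55 [[0.59682877 0.16334116 0.05655131]]
(619.51611328125, 174.9263458251953) (58.620384216308594, 122.77223205566406) 15.692281723022461 2844
2447 ((610.9158935546875, 172.51150512695312), (40.79605484008789, 122.80387115478516), 15.643563270568848) [0.60623059 0.16930538 0.05887397]
397 ((647.22998046875, 178.33937072753906), (3.5931379795074463, 109.50650787353516), 15.877349853515625) [0.64628325 0.18117768 0.05249807]
```

View pics/w1m.png

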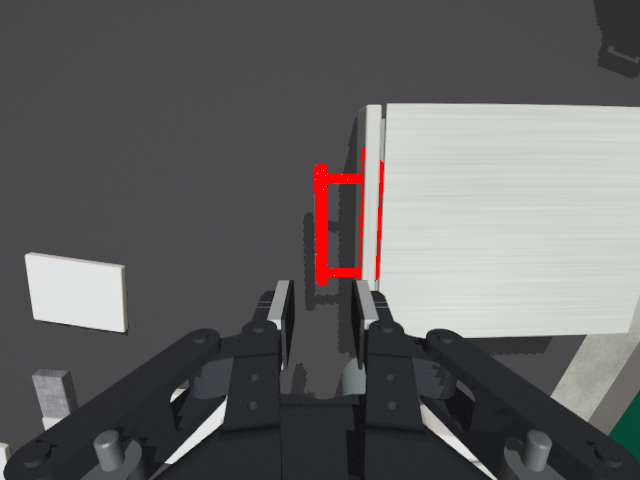

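The red overlay marks the handle bar at u≈321, v 165–283. It is vertical in the image, so it lines up with the jaws. Next is the exact bar centre.

Run:
```python
from h import *
st=bot.read_state()
im,d=cams.read_camera('wrist'); C=cloud('wrist',d,st)
m=(C[...,2]>.045)&(C[...,2]<.066)&(d>0); m[:,:314]=0;m[:,328:]=0;m[:163]=0;m[286:]=0
P=C[m]; a,b,g=cv2.minAreaRect((P[:,:2]*1000).astype(np.float32)); print(a,b,g,P[:,2].max(),np.percentile(P[:,2],95))
R=Ro.from_rotvec(st['tcp_rot']).as_matrix()
print('delta to center in world', np.array(a)/1000-np.array(st['tool_pos'])[:2], 'in tool x/z', ((np.array([*a,0])/1000-np.array(st['tool_pos']))@R)[[0,2]])
# panel front face position
```

```text
(597.5717163085938, 160.70855712890625) (9.239370346069336, 107.44503784179688) 15.252606391906738 0.06296814502008966 0.06166688891319158
delta to center in world [-7.14943399e-05 -2.05535170e-03] in tool x/z [-0.00036966 -0.00186937]
```

play_rows(motion=[[[0,0,-0.15],[0,0,0]],[[0,0,-0.28],[0,0,0]],[[0,0,-0.35],[0,0,0]],[[0,0,-0.38],[0,0,0]],[[0,0,-0.38],[0,0,0]]])

```text
time: 4.35
tool_pos: [0.5978, 0.1615, 0.0394]
tcp_rot: [-1.561, -0.203, 0.204]
wrist_force: [0.0, 0.0, 0.2]
width: 0.326
```

play_rows(motion=[[[0,0,0],[0,0,0]],[[0,0,0],[0,0,0]],[[0,0,0],[0,0,0]],[[0,0,0],[0,0,0]]], gripper=1, squeeze=50)

```text
time: 4.85
tool_pos: [0.5996, 0.1625, 0.0413]
tcp_rot: [-1.562, -0.207, 0.202]
wrist_force: [-0.2, -2.9, 6.9]
width: 0.103
```

play_rows(motion=[[[-0.04,-0.011,0],[0,0,0]],[[-0.09,-0.0245,0],[0,0,0]],[[-0.14,-0.038,0],[0,0,0]],[[-0.19,-0.052,0],[0,0,0]],[[-0.24,-0.0655,0],[0,0,0]],[[-0.29,-0.079,0],[0,0,0]],[[-0.33,-0.09,0],[0,0,0]],[[-0.36,-0.098,0],[0,0,0]],[[-0.36,-0.098,0],[0,0,0]]])

```text
time: 5.98
tool_pos: [0.455, 0.122, 0.0413]
tcp_rot: [-1.564, -0.208, 0.203]
wrist_force: [1.4, -9.6, 8.5]
width: 0.108
```

play_rows(motion=[[[-0.01,-0.003,0],[0,0,0]],[[-0.02,-0.0055,0],[0,0,0]],[[-0.03,-0.008,0],[0,0,0]],[[-0.03,-0.008,0],[0,0,0]]])

```text
time: 6.48
tool_pos: [0.4441, 0.119, 0.0413]
tcp_rot: [-1.564, -0.209, 0.202]
wrist_force: [2.3, -9.1, 8.2]
width: 0.106
```

play_rows(motion=[[[-0.008,-0.002,0],[0,0,0]],[[-0.016,-0.0045,0],[0,0,0]],[[-0.024,-0.0065,0],[0,0,0]],[[-0.024,-0.0065,0],[0,0,0]]])

```text
time: 6.98
tool_pos: [0.4418, 0.1183, 0.0415]
tcp_rot: [-1.562, -0.222, 0.188]
wrist_force: [23.8, -3.3, -18.6]
width: 0.106
```

play_rows(motion=[[[0.005,0.0015,0],[0,0,0]],[[0.01,0.003,0],[0,0,0]],[[0.01,0.003,0],[0,0,0]],[[0.01,0.003,0],[0,0,0]]], gripper=0.68)

```text
time: 7.48
tool_pos: [0.4357, 0.1189, 0.039]
tcp_rot: [-1.561, -0.204, 0.205]
wrist_force: [-0.4, -0.0, 0.2]
width: 0.324
```

play_rows(motion=[[[0,0,0.1],[0,0,0]],[[0,0,0.2],[0,0,0]],[[0.05,0.01,0.35],[0,0,0]],[[0.15,0.03,0.5],[0,0,-0.24]],[[0.22,0.06,0.5],[0,0,-0.48]],[[0.22,0.06,0.5],[0,0,-0.72]],[[0.22,0.06,0.5],[0,0,-0.96]],[[0.22,0.06,0.5],[0,0,-1]]])

```text
time: 8.48
tool_pos: [0.524, 0.1429, 0.2389]
tcp_rot: [-1.532, 0.412, -0.411]
wrist_force: [0.3, -0.7, -0.9]
width: 0.321
```

play_rows(motion=[[[0,0,0],[0,0,-0.24]],[[0,0,0],[0,0,-0.48]],[[0,0,0],[0,0,-0.72]],[[0,0,0],[0,0,-0.96]],[[0,0,0],[0,0,-1]],[[0,0,0],[0,0,-1]]], gripper=0)

```text
time: 9.22
tool_pos: [0.5242, 0.1428, 0.2392]
tcp_rot: [-1.323, 1.013, -1.013]
wrist_force: [0.9, 0.2, 0.9]
width: 0.998
```

Run:
```python
from h import *
st=bot.read_state(); R=Ro.from_rotvec(st['tcp_rot']).as_matrix(); print(st['time'],st['tool_pos'],np.degrees(np.arctan2(R[1,0],R[0,0])),st['width'],st['wrist_force'],R.round(3))
im,d=cams.read_camera('wrist'); save('w2',im); np.save('w2d',d)
for l in ['stone','puck','drawer_in','drawer_handle']:
  for e in cams.mark_of('wrist',l): w=c2w('wrist',e['xyz'],st)[0];print(l,round(e['conf'],2),w.round(4),proj('wrist',w,st).round())
im,d=cams.read_camera('top'); save('top2',im)
```

```text
9.225 [0.52417959 0.14276814 0.23915587] -74.89682562678227 0.9983869471260696 [0.87159852 0.20435674 0.9223479 ] [[ 0.261 -0.     0.965]
 [-0.965 -0.     0.261]
 [-0.    -1.    -0.   ]]
stone 0.9 [0.5166 0.1372 0.0199] [[325. 211.]]
stone 0.36 [4.170e-01 5.139e-01 1.000e-04] [[  9. 207.]]
puck 0.89 [0.5734 0.1345 0.02  ] [[342. 162.]]
drawer_in 0.87 [0.5451 0.1448 0.0165] [[326. 184.]]
drawer_in 0.61 [0.5728 0.1374 0.0208] [[339. 162.]]
drawer_handle 0.93 [0.4372 0.117  0.0544] [[324. 291.]]
```

View pics/w2.png

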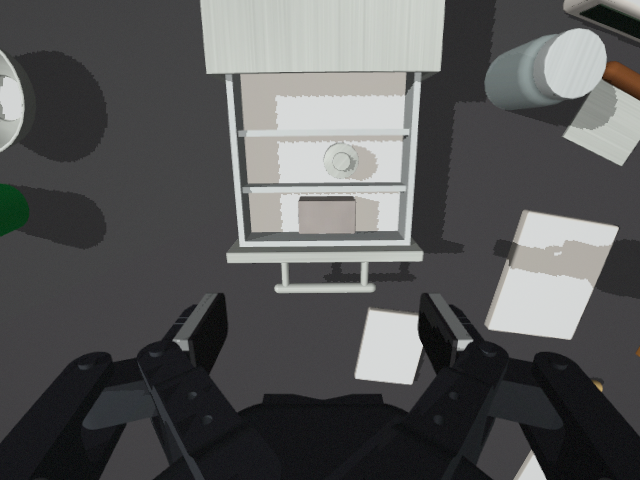

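The drawer is open. The grey stone is at (327,215) in the front compartment, the round cutter with its neck is at (341,160) behind it, and the handle is at (324,288). Next I'll fit the stone's top face.

Run:
```python
from h import *
st=bot.read_state(); R=Ro.from_rotvec(st['tcp_rot']).as_matrix()
d=np.load('w2d.npy'); C=cloud('wrist',d,st)
m=np.zeros(d.shape,bool); m[196:230,300:355]=1; m&=(C[...,2]>.038)&(C[...,2]<.056)
P=C[m]; print(m.sum(), P[:,2].min(),np.median(P[:,2]))
a,b,g=cv2.minAreaRect((P[:,:2]*1000).astype(np.float32)); print(a,b,g)
D=np.array([*a,0])/1000-np.array(st['tool_pos']); print('world delta',D, 'tool',(D@R))
im,_=cams.read_camera('wrist'); save('w2c',cv2.resize(im[120:300,220:440],None,fx=3.5,fy=3.3))
```

```text
1692 0.038098257363534116 0.046439095027075744
(518.9588623046875, 136.4974365234375) (31.46741485595703, 57.1419792175293) 15.334477424621582
world delta [-0.00542467 -0.00631878 -0.23926283] tool [ 0.00470242  0.23926311 -0.00686374]
```

View pics/w2c.png

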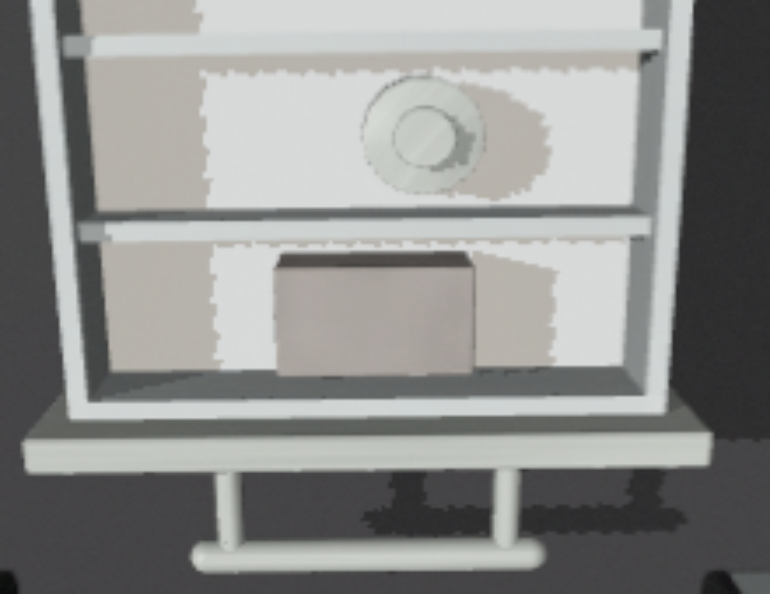

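play_rows(motion=[[[-0.015,-0.016,-0.13],[0,0,0]],[[-0.015,-0.016,-0.27],[0,0,0]],[[-0.015,-0.016,-0.4],[0,0,0]],[[-0.015,-0.016,-0.48],[0,0,0]],[[-0.015,-0.016,-0.52],[0,0,0]],[[-0.015,-0.016,-0.543],[0,0,0]],[[-0.015,-0.016,-0.543],[0,0,0]]])

```text
time: 10.45
tool_pos: [0.519, 0.1365, 0.0226]
tcp_rot: [-1.321, 1.015, -1.016]
wrist_force: [-0.2, 0.1, -0.1]
width: 1.002
```

Run:
```python
from h import *
st=bot.read_state();print(st['wrist_force'],st['tool_pos'])
im,d=cams.read_camera('wrist'); save('w3',im)
```

```text
[-0.234236    0.05543603 -0.08307784] [0.5189755  0.13654715 0.02255005]
```

View pics/w3.png

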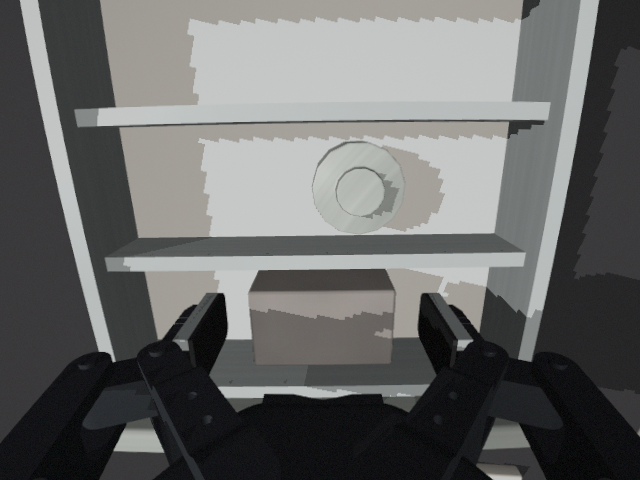

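The stone (320,315) is centred between the open pads at (215,330) and (435,330), with room at both ends. I'll close on it now.

play_rows(motion=[[[0,0,0],[0,0,0]],[[0,0,0],[0,0,0]],[[0,0,0],[0,0,0]],[[0,0,0],[0,0,0]]], gripper=1, squeeze=50)

```text
time: 11.0
tool_pos: [0.52, 0.1368, 0.0238]
tcp_rot: [-1.318, 1.013, -1.017]
wrist_force: [0.2, -0.4, 6.5]
width: 0.691
```

play_rows(motion=[[[0,0,0.02],[0,0,0]],[[0,0,0.05],[0,0,0]],[[0,0,0.1],[0,0,0]],[[0,0,0.2],[0,0,0]],[[0,0,0.32],[0,0,0]],[[0,0,0.4],[0,0,0]],[[0,0,0.4],[0,0,0]]])

```text
time: 11.88
tool_pos: [0.5208, 0.1369, 0.1861]
tcp_rot: [-1.315, 1.011, -1.019]
wrist_force: [1.2, 0.3, -1.3]
width: 0.692
```

Run:
```python
from h import *
st=bot.read_state();print(st['wrist_force'],st['tool_pos'],st['q'])
im,d=cams.read_camera('wrist'); save('w4',im)
C=cloud('wrist',d,st); R=Ro.from_rotvec(st['tcp_rot']).as_matrix()
for e in cams.regions_of('wrist','stone')[:2]:
    P=(C[e['mask']&(d>0)]-st['tool_pos'])@R; print(e['conf'],len(P),np.percentile(P,[2,50,98],axis=0).round(4))
```

```text
[ 1.19209715  0.27863957 -1.31518866] [0.52077291 0.13692956 0.18612458] [2.10852163e-01 3.46954277e-02 1.95131305e+00 8.54674152e-06
 1.14807313e+00 1.52147873e+00]
0.83 13531 [[-0.0285 -0.0236 -0.0196]
 [-0.0004 -0.0224  0.0037]
 [ 0.028   0.0014  0.0149]]
```

View pics/w4.png

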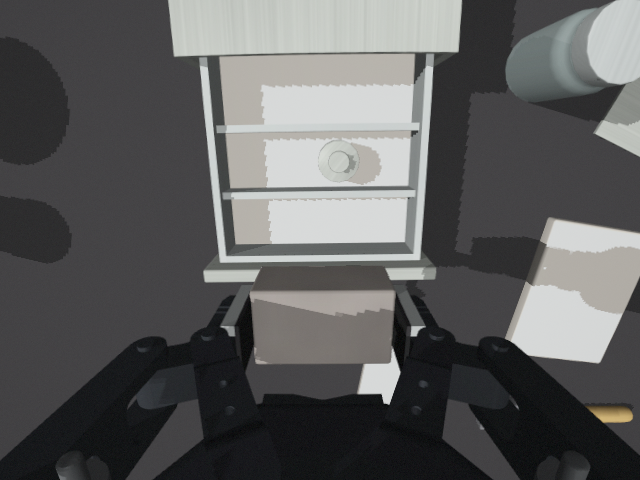

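The stone is held squarely at (323,315) and the cutter is still in the drawer at (338,160). I'll carry the stone to the board.

play_rows(motion=[[[0,-0.1,0],[0,0,0.15]],[[-0.02,-0.22,0],[0,0,0.35]],[[-0.03,-0.36,0],[0,0,0.55]],[[-0.04,-0.5,0],[0,0,0.75]],[[-0.0425,-0.63,0],[0,0,0.95]],[[-0.0425,-0.71,0],[0,0,0.98]],[[-0.0425,-0.74,0],[0,0,0.98]]])

```text
time: 12.85
tool_pos: [0.4996, -0.1608, 0.1796]
tcp_rot: [-1.528, 0.43, -0.423]
wrist_force: [0.6, 0.3, -1.6]
width: 0.694
```

play_rows(motion=[[[0,0,-0.05],[0,0,0.2]],[[0,0,-0.12],[0,0,0.4]],[[0,0,-0.2],[0,0,0.6]],[[0,0,-0.27],[0,0,0.73]],[[0,0,-0.3],[0,0,0.73]],[[0,0,-0.3],[0,0,0.73]]])

```text
time: 13.6
tool_pos: [0.5002, -0.1586, 0.0606]
tcp_rot: [-1.569, -0.022, 0.027]
wrist_force: [-0.5, -0.3, -1.1]
width: 0.694
```

Run:
```python
from h import *
st=bot.read_state();R=Ro.from_rotvec(st['tcp_rot']).as_matrix();print(st['tool_pos'],np.degrees(np.arctan2(R[1,0],R[0,0])),R[:,1])
im,d=cams.read_camera('wrist'); save('w5',im)
C=cloud('wrist',d,st)
m=np.zeros(d.shape,bool);m[200:,252:400]=1
for e in cams.regions_of('wrist','stone')[:2]:
    P=(C[e['mask']&(d>0)]-st['tool_pos'])@R; print(e['conf'],len(P),np.percentile(P,[2,50,98],axis=0).round(4))
for e in cams.regions_of('wrist','board')[:2]:
    P=C[e['mask']&(d>0)]; P=P[abs(P[:,2]-.015)<.006];print(e['conf'],len(P),cv2.minAreaRect((P[:,:2]*1000).astype(np.float32)),np.median(P[:,2]))
```

```text
[ 0.50018713 -0.15859566  0.06063455] 1.7810520701272041 [-0.00319852  0.00134156 -0.99999398]
0.73 13297 [[-0.028  -0.0237 -0.0192]
 [-0.0001 -0.0225  0.004 ]
 [ 0.028   0.001   0.0151]]
0.84 866 ((250.6649932861328, -317.8138732910156), (75.51957702636719, 19.504230499267578), 72.03225708007812) 0.01048825747627775
0.77 31897 ((504.0584411621094, -156.17990112304688), (160.0482940673828, 116.76567840576172), 5.588253974914551) 0.015417437252760048
```

View pics/w5.png

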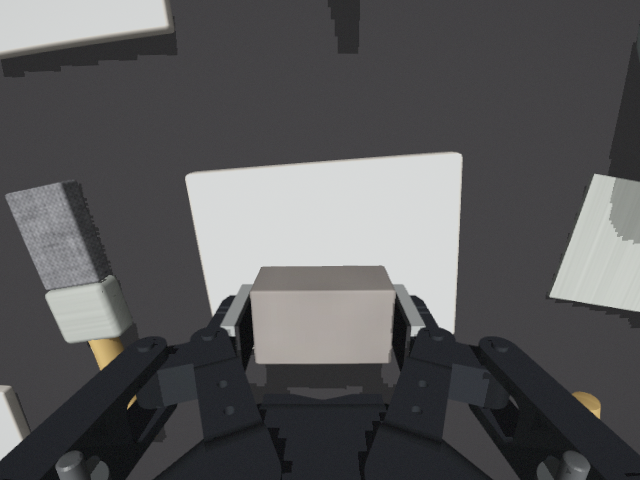

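The stone is over the middle of the 160 x 120 board, whose outline runs (190,170)–(460,350). I'll lower it.

play_rows(motion=[[[0.01,0,-0.04],[0,0,0]],[[0.01,0,-0.075],[0,0,0]],[[0.01,0,-0.092],[0,0,0]],[[0.01,0,-0.098],[0,0,0]],[[0.01,0,-0.1],[0,0,0]],[[0.01,0,-0.1],[0,0,0]]])

```text
time: 14.5
tool_pos: [0.5057, -0.1597, 0.0224]
tcp_rot: [-1.571, -0.026, 0.025]
wrist_force: [-0.1, -0.3, -2.2]
width: 0.689
```

play_rows(motion=[[[0,0,-0.003],[0,0,0]],[[0,0,-0.005],[0,0,0]],[[0,0,-0.005],[0,0,0]]])

```text
time: 14.88
tool_pos: [0.5058, -0.1597, 0.0208]
tcp_rot: [-1.571, -0.026, 0.025]
wrist_force: [-1.4, 0.2, 4.9]
width: 0.691
```

Contact (about +5 N). I'll release and lift.

play_rows(motion=[[[0,0,0],[0,0,0]],[[0,0,0],[0,0,0]],[[0,0,0],[0,0,0]],[[0,0,0.05],[0,0,0]],[[0,0,0.15],[0,0,0]],[[0,0,0.25],[0,0,0]],[[0,0,0.35],[0,0,-0.24]],[[0,0,0.4],[0,0,-0.48]],[[0,0,0.4],[0,0,-0.72]],[[0,0,0.4],[0,0,-0.96]]], gripper=0)

```text
time: 16.12
tool_pos: [0.5056, -0.1596, 0.1806]
tcp_rot: [-1.496, 0.565, -0.567]
wrist_force: [-0.1, -0.7, 1.0]
width: 1.003
```

play_rows(motion=[[[0,0,0],[0,0,-0.24]],[[0,0,0],[0,0,-0.48]],[[0,0,0],[0,0,-0.72]],[[0,0,0],[0,0,-0.96]],[[0,0,0],[0,0,-1]],[[0,0,0],[0,0,-1]]])

```text
time: 16.88
tool_pos: [0.5053, -0.1596, 0.18]
tcp_rot: [-1.242, 1.157, -1.157]
wrist_force: [-0.8, -0.5, 0.0]
width: 1.002
```

```bash
cat > fit.py <<'E'
from h import *
import sys
st=bot.read_state();R=Ro.from_rotvec(st['tcp_rot']).as_matrix();print(st['time'],np.round(st['tool_pos'],4),'yaw',np.degrees(np.arctan2(R[1,0],R[0,0])).round(2))
im,d=cams.read_camera('wrist'); save(sys.argv[1],im)
C=cloud('wrist',d,st)
for e in cams.regions_of('wrist','stone')[:2]:
    P=C[e['mask']&(d>0)]; zt=np.percentile(P[:,2],70); T=P[abs(P[:,2]-zt)<.006]
    print('stone',round(e['conf'],2),len(P),'top',zt.round(4),cv2.minAreaRect((T[:,:2]*1000).astype(np.float32)))
for e in cams.regions_of('wrist','holder')[:2]:
    P=C[e['mask']&(d>0)]; T=P[P[:,2]>.005]
    if len(T)<50: continue
    print('holder',round(e['conf'],2),len(P),'all',cv2.minAreaRect((T[:,:2]*1000).astype(np.float32)))
    T=P[(P[:,2]>.031)&(P[:,2]<.041)]
    if len(T)>20: print('stops',len(T),np.median(T[:,2]),cv2.minAreaRect((T[:,:2]*1000).astype(np.float32)))
E
python3 fit.py w6
```

```text
16.875 [ 0.5053 -0.1596  0.18  ] yaw -85.98
stone 0.56 2861 top 0.0437 ((506.2734069824219, -163.36981201171875), (60.051368713378906, 36.073184967041016), 2.212174415588379)
holder 0.63 6049 all ((495.9773254394531, -365.99700927734375), (136.02554321289062, 40.311824798583984), 1.1031075716018677)
stops 1441 0.03632233959122308 ((495.4974670410156, -366.4340515136719), (100.40459442138672, 39.54817581176758), 1.163081169128418)
```

View pics/w6.png

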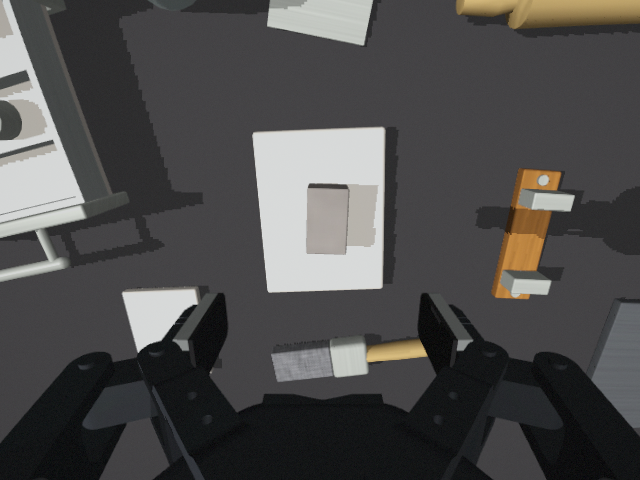

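The stone lies flat on the board at (327,220), with the holder at (530,235). The fits match the given sizes: stone 60x36, holder 136x40. Now I'll regrip by the long sides.

play_rows(motion=[[[0.003,-0.008,-0.12],[0,0,-0.05]],[[0.003,-0.008,-0.24],[0,0,-0.05]],[[0.003,-0.008,-0.34],[0,0,-0.05]],[[0.003,-0.008,-0.385],[0,0,-0.05]],[[0.003,-0.008,-0.4],[0,0,-0.05]],[[0.003,-0.008,-0.4],[0,0,-0.05]]])

```text
time: 17.77
tool_pos: [0.5076, -0.1631, 0.021]
tcp_rot: [-1.222, 1.187, -1.189]
wrist_force: [-0.3, 0.2, -0.3]
width: 0.998
```

play_rows(motion=[[[0,0,0],[0,0,0]],[[0,0,0],[0,0,0]],[[0,0,0],[0,0,0]],[[0,0,0],[0,0,0]],[[0,0,0],[0,0,0]]], gripper=1, squeeze=50)

```text
time: 18.4
tool_pos: [0.5076, -0.1632, 0.0212]
tcp_rot: [-1.222, 1.186, -1.19]
wrist_force: [-1.0, 0.1, 6.4]
width: 0.407
```

play_rows(motion=[[[0,0,0.02],[0,0,0]],[[0,0,0.06],[0,0,0]],[[0,0,0.13],[0,0,0]],[[0,0,0.2],[0,0,0]],[[0,0,0.25],[0,0,0]],[[0,0,0.25],[0,0,0]]])

```text
time: 19.15
tool_pos: [0.5083, -0.1634, 0.1228]
tcp_rot: [-1.22, 1.184, -1.192]
wrist_force: [0.5, 0.0, -1.4]
width: 0.412
```

```bash
cat > held.py <<'E'
from h import *
import sys
st=bot.read_state();R=Ro.from_rotvec(st['tcp_rot']).as_matrix();print(st['time'],np.round(st['tool_pos'],4),'yaw',np.degrees(np.arctan2(R[1,0],R[0,0])).round(2),R[:,1].round(4))
im,d=cams.read_camera('wrist'); save(sys.argv[1],im)
C=cloud('wrist',d,st)
for e in cams.regions_of('wrist','stone')[:2]:
    P=(C[e['mask']&(d>0)]-st['tool_pos'])@R; print('stone tool',round(e['conf'],2),len(P),np.percentile(P,[1,50,99],axis=0).round(4).tolist())
    t=np.median(P[:,1][np.abs(P[:,0])<.012]); T=P[abs(P[:,1]-t)<.004]
    print('top y',t,cv2.minAreaRect((T[:,[0,2]]*1000).astype(np.float32)), np.polyfit(T[:,2],T[:,1],1))
for e in cams.regions_of('wrist','holder')[:2]:
    P=C[e['mask']&(d>0)]; T=P[(P[:,2]>.005)&(P[:,2]<.045)]
    if len(T)<50: continue
    print('holder',round(e['conf'],2),len(P),'all',cv2.minAreaRect((T[:,:2]*1000).astype(np.float32)))
    T=P[(P[:,2]>.031)&(P[:,2]<.041)]
    if len(T)>20: print('stops',len(T),np.median(T[:,2]),cv2.minAreaRect((T[:,:2]*1000).astype(np.float32)))
E
python3 held.py w7
```

```text
19.15 [ 0.5083 -0.1634  0.1228] yaw -88.37 [ 0.0048 -0.0018 -1.    ]
stone tool 0.64 12154 [[-0.0175, -0.0234, -0.03], [0.0, -0.0221, 0.0067], [0.0172, 0.0019, 0.029]]
top y -0.022071721504552215 ((-0.045658111572265625, -1.1233749389648438), (36.248077392578125, 61.20414733886719), 0.2935923933982849) [ 0.00679944 -0.02210804]
stone tool 0.42 8719 [[0.1823, 0.0855, -0.0837], [0.1955, 0.1102, -0.0104], [0.22, 0.1202, 0.0483]]
  return _methods._mean(a, axis=axis, dtype=dtype,
  ret = ret.dtype.type(ret / rcount)
Traceback (most recent call last):
  File "held.py", line 9, in <module>
    print('top y',t,cv2.minAreaRect((T[:,[0,2]]*1000).astype(np.float32)), np.polyfit(T[:,2],T[:,1],1))
                                                                           ~~~~~~~~~~^^^^^^^^^^^^^^^^^
TypeError: expected non-empty vector for x
```

View pics/w7.png

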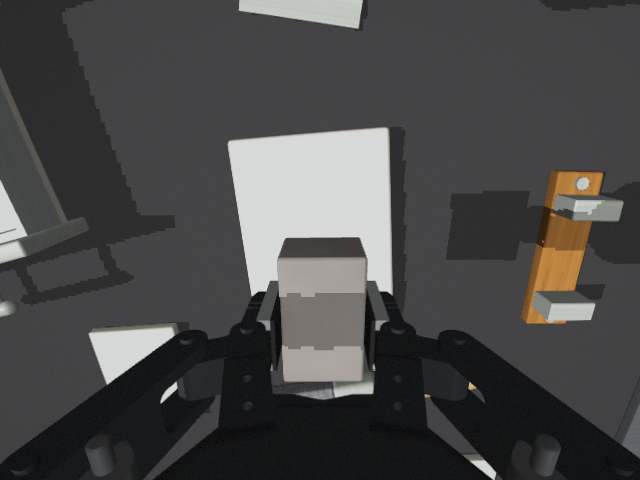

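The stone is gripped by its long sides at (322,310), centred to about 1 mm, with the underside 6 mm below the TCP. I'll move over the holder.

play_rows(motion=[[[-0.005,-0.08,0],[0,0,-0.0115]],[[-0.015,-0.2,0],[0,0,-0.0115]],[[-0.025,-0.33,0],[0,0,-0.0115]],[[-0.03,-0.44,0],[0,0,-0.0115]],[[-0.03,-0.5,0],[0,0,-0.0115]],[[-0.03,-0.507,0],[0,0,-0.0115]],[[-0.03,-0.507,0],[0,0,-0.0115]]])

```text
time: 20.12
tool_pos: [0.4942, -0.3644, 0.1192]
tcp_rot: [-1.218, 1.197, -1.193]
wrist_force: [0.7, -0.4, -1.7]
width: 0.409
```

```bash
sed -i 's/stone.)\[:2\]/stone'"'"')[:1]/' held.py; python3 held.py w8
```

```text
20.125 [ 0.4942 -0.3644  0.1192] yaw -88.88 [-0.0014  0.0018 -1.    ]
stone tool 0.9 12126 [[-0.0176, -0.0234, -0.03], [0.0, -0.022, 0.0065], [0.0172, 0.0021, 0.029]]
top y -0.022053503875855564 ((-0.14788246154785156, -1.296234130859375), (36.35549545288086, 61.39417266845703), 0.6804483532905579) [ 0.00621224 -0.02209679]
holder 0.92 4870 all ((526.78369140625, -365.90411376953125), (73.75614929199219, 38.005096435546875), 0.9736618399620056)
stops 1319 0.03631278068539982 ((537.508544921875, -365.8504333496094), (16.20736312866211, 37.79240036010742), 1.2639378309249878)
```

View pics/w8.png

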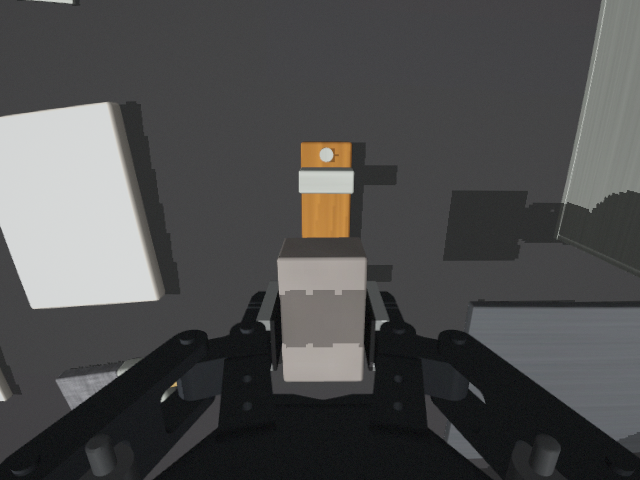

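play_rows(motion=[[[0.005,-0.005,-0.06],[0,0,0]],[[0.005,-0.005,-0.12],[0,0,0]],[[0.005,-0.005,-0.16],[0,0,0]],[[0.005,-0.005,-0.17],[0,0,0]],[[0.005,-0.005,-0.17],[0,0,0]]])

```text
time: 20.9
tool_pos: [0.4969, -0.3675, 0.0523]
tcp_rot: [-1.218, 1.194, -1.195]
wrist_force: [-0.3, -0.1, -1.4]
width: 0.413
```

```bash
python3 held.py w9
python3 - <<'E'
from h import *
im,d=cams.read_camera('scene'); save('s9',cv2.resize(im[300:420,130:290],None,fx=5,fy=5,interpolation=cv2.INTER_CUBIC))
E
```

```text
20.9 [ 0.4969 -0.3675  0.0523] yaw -88.87 [ 2.e-04 -1.e-04 -1.e+00]
stone tool 0.6 12006 [[-0.0174, -0.0234, -0.0298], [0.0, -0.022, 0.0066], [0.0171, 0.0019, 0.029]]
top y -0.02205237684974009 ((-0.08224296569824219, -1.3404006958007812), (35.96922302246094, 61.200927734375), 0.20650221407413483) [ 0.00684364 -0.02209451]
holder 0.95 6253 all ((538.7327270507812, -365.6777648925781), (49.68187713623047, 37.99158477783203), 1.163496732711792)
stops 2501 0.0363228489307887 ((537.5166625976562, -365.7122497558594), (16.465545654296875, 37.600772857666016), 0.08516430854797363)
```

View pics/w9.png

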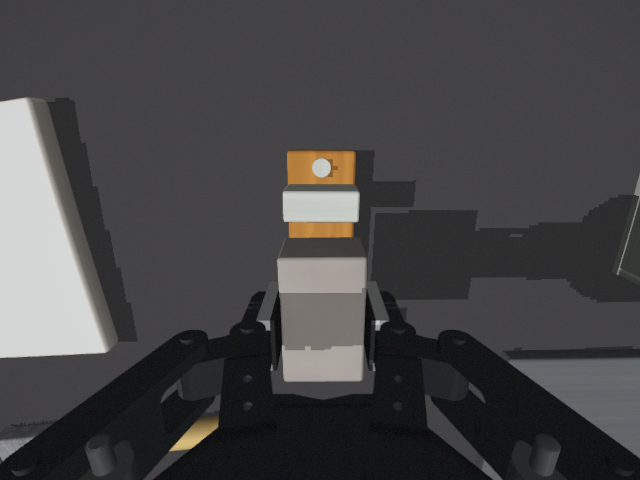

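View pics/s9.png

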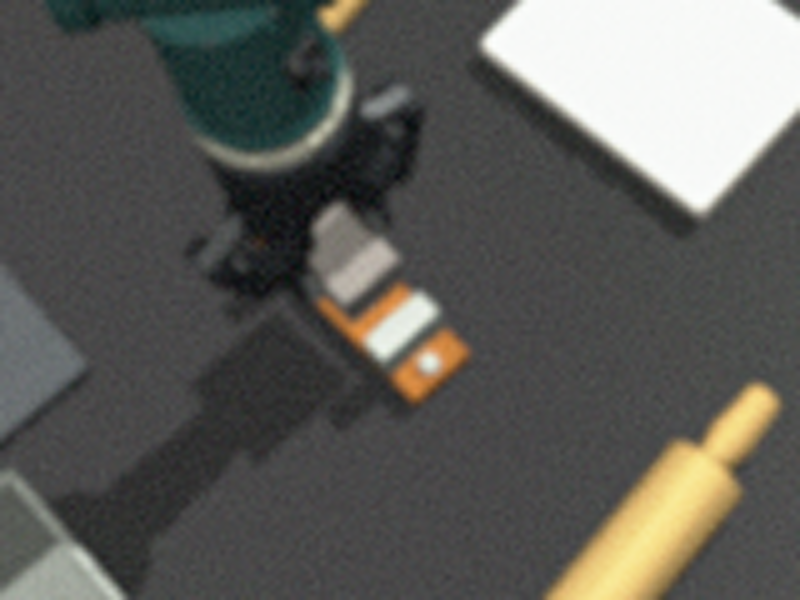

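play_rows(motion=[[[-0.0018,0.0025,-0.01],[0,0,0]],[[-0.0018,0.0025,-0.03],[0,0,0]],[[-0.0018,0.0025,-0.05],[0,0,0]],[[-0.0018,0.0025,-0.07],[0,0,0]],[[-0.0018,0.0025,-0.078],[0,0,0]],[[-0.0018,0.0025,-0.078],[0,0,0]]])

```text
time: 21.85
tool_pos: [0.4956, -0.3664, 0.0203]
tcp_rot: [-1.218, 1.196, -1.194]
wrist_force: [-1.2, 0.9, -0.9]
width: 0.41
```

```bash
python3 held.py w10
```

```text
21.85 [ 0.4956 -0.3664  0.0203] yaw -88.89 [-7.e-04  6.e-04 -1.e+00]
stone tool 0.58 12035 [[-0.0176, -0.0234, -0.03], [-0.0004, -0.022, 0.0062], [0.0173, -0.001, 0.029]]
top y -0.022064572474453387 ((-0.17514419555664062, -1.2657756805419922), (36.343292236328125, 60.99904251098633), 0.6273683309555054) [ 0.00685658 -0.02209428]
holder 0.59 9015 all ((505.91937255859375, -366.1248779296875), (115.13900756835938, 38.3913459777832), 0.9503235220909119)
stops 4921 0.036345629645057484 ((496.9979248046875, -366.2486877441406), (97.29533386230469, 38.387229919433594), 0.9166143536567688)
```

View pics/w10.png

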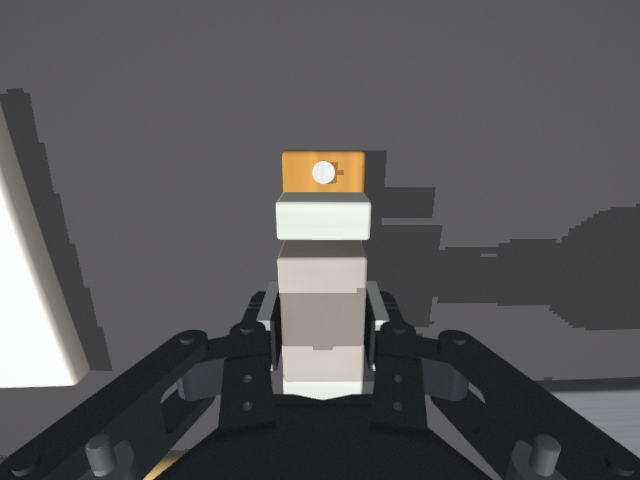

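The stone (280–365 px) is aligned between the stops (277–370 px), with its underside about 2 mm above the base. I'll ease it down.

play_rows(motion=[[[0.001,0,-0.002],[0,0,0]],[[0.001,0,-0.004],[0,0,0]],[[0.001,0,-0.005],[0,0,0]],[[0.001,0,-0.005],[0,0,0]]])

```text
time: 22.5
tool_pos: [0.4962, -0.3665, 0.0188]
tcp_rot: [-1.218, 1.195, -1.195]
wrist_force: [-0.2, 0.4, -1.5]
width: 0.412
```

play_rows(motion=[[[0,0,-0.001],[0,0,0]],[[0,0,-0.002],[0,0,0]],[[0,0,-0.003],[0,0,0]],[[0,0,-0.003],[0,0,0]]])

```text
time: 23.0
tool_pos: [0.4963, -0.3666, 0.0183]
tcp_rot: [-1.218, 1.195, -1.195]
wrist_force: [-2.4, 1.9, 5.0]
width: 0.408
```

play_rows(motion=[[[0,0,0],[0,0,0]],[[0,0,0],[0,0,0]],[[0,0,0],[0,0,0]],[[0,0,0.05],[0,0,0]],[[0,0,0.15],[0,0,0]],[[0,0,0.25],[0,0,0]],[[-0.05,0.05,0.35],[0,0,0]],[[-0.1,0.1,0.4],[0,0,0]],[[-0.1,0.1,0.4],[0,0,0]]], gripper=0.2)

```text
time: 24.12
tool_pos: [0.4569, -0.3268, 0.1816]
tcp_rot: [-1.218, 1.19, -1.199]
wrist_force: [0.4, 0.1, 0.1]
width: 0.795
```

```bash
python3 fit.py w11
python3 - <<'E'
from h import *
im,d=cams.read_camera('top'); save('top11',im)
for l in ['stone','puck','drawer_handle','drawer_in']:
  for e in cams.mark_of('top',l)[:3]: print(l,round(e['conf'],2),c2w('top',e['xyz'])[0].round(4))
im,d=cams.read_camera('scene'); save('s11',im)
E
```

```text
24.125 [ 0.4569 -0.3268  0.1816] yaw -88.87
stone 0.72 3082 top 0.0407 ((495.4301452636719, -366.6669006347656), (60.13578796386719, 36.27415466308594), 2.006962299346924)
holder 0.93 3443 all ((495.6043701171875, -366.4811096191406), (135.151123046875, 38.1817512512207), 0.9676728844642639)
stops 1624 0.036403518198279416 ((495.37060546875, -366.5123291015625), (99.51714324951172, 38.01864242553711), 0.8363891243934631)
holder 0.17 3006 all ((495.4365539550781, -366.59124755859375), (60.14361572265625, 36.11027526855469), 1.9390861988067627)
stops 2404 0.040194350907581555 ((495.4365539550781, -366.59124755859375), (60.14361572265625, 36.11027526855469), 1.9390861988067627)
puck 0.49 [0.5792 0.1383 0.0172]
drawer_handle 0.64 [0.4406 0.1196 0.0539]
drawer_handle 0.48 [ 0.5041 -0.1617  0.0019]
drawer_in 0.86 [0.5467 0.1471 0.0155]
drawer_in 0.75 [ 0.5412  0.5138 -0.0021]
drawer_in 0.62 [0.418  0.5154 0.0018]
```

View pics/w11.png

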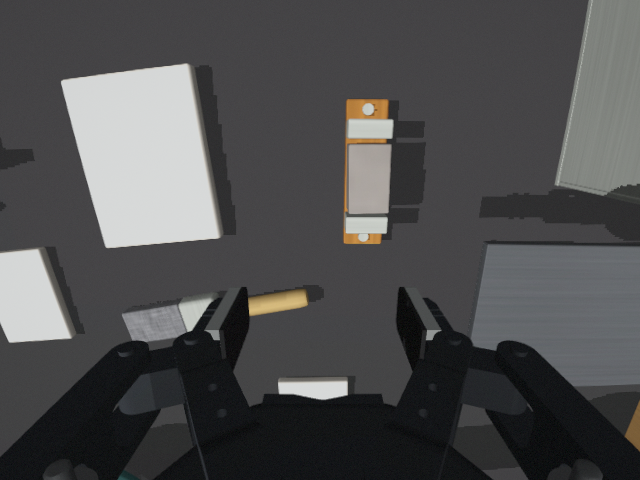

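View pics/s11.png

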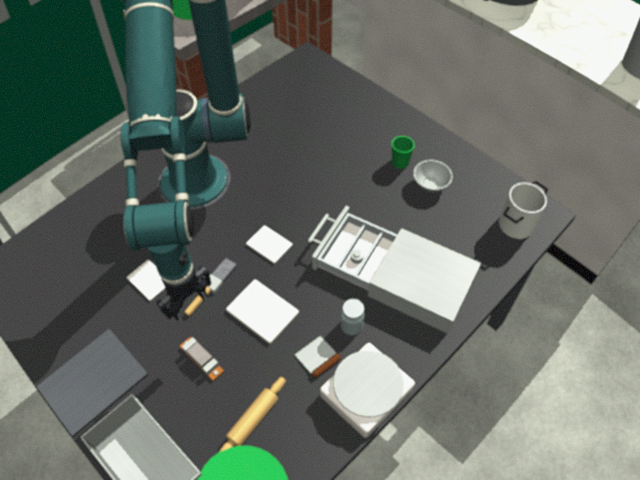

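Run:
```python
from h import *
print(bot.finish_job())
```

```text
the job is handed in; nothing more can be done
None
```

I pulled the drawer open to its stop and set the stone on the 160 x 120 mm board, letting go. I then gripped it again by its long sides and lowered it into the holder. The job was handed in at about 24 s of the 67 s allowed; no verdict was reported.

**Last checks:**
- **Stone in holder:** its centre is within about 0.2 mm of the middle between the stops. It lies flat, with its top at 40.7 mm (40 mm expected), and is turned about 1° relative to the holder.
- **Set-down:** contact force was about 5 N both on the board and in the holder.
- **Drawer:** the handle moved about 166 mm between wrist-camera readings, against a 165 mm stop, and the pull met the stop at 24 N. After I let go, the top camera put the handle about 4 mm further in than the wrist camera had. That is within the networks' error, and the arm never pushed the drawer back.
- **Everything else:** the cutter is still in its compartment, the arm is clear of everything, and the other objects look unmoved in the scene picture.

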